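Light up the mill gears

ROBOT

A 7-joint arm with a two-finger parallel gripper is mounted at the origin on the work surface. World frame = base frame: x ahead of the robot, y to its left, z up, the work surface at z = 0. Lengths are in m, angles in rad, forces in N, time in s.
With the tool pointing down it reaches from about 0.425 to 0.875 m from the base axis. Payload 9.9 kg.
Tool frame: the origin (TCP) lies between the finger pads; the fingertips stand 25 mm ahead of it and the grasp point (between the pads) lies 6 mm ahead of it (tips_ahead is the distance from the TCP to the fingertips, in m); z points along the fingers, y is the line along which they close (so a half turn about z gives the same grasp; the last joint's range is limited). The gripper opens to 85 mm and grips with 20 to 120 N. Pads are 22 mm wide; open, the fingers measure 114 mm over their backs; the gripper's body (76 mm by 85 mm) begins 54 mm behind the grasp point. The pads swing forward as they close: fully open they stand 13 mm farther back than shut.
Start: joints at [1.263, 0.576, 0.025, 1.437, -0.015, 1.129, -0.057], TCP at [0.15, -0.658, 0.256] pointing down, gripper open.
Joint ranges: [-2.76, 2.76], [-0.34, 2.15], [-1.52, 1.57], [0.19, 2.46], [-1.09, 4.23], [0.17, 1.99], [-2.82, 2.82]. Speed limits (rad/s): [2.22, 2.22, 3.01, 3.01, 3.14, 3.14, 3.14].

INTERFACE

Orientations are given as a unit quaternion [w, x, y, z].
In Python, from station import read_state, capture, job_done, find_in, tips_ahead gives the robot as it stands.
- The arm moves only by the tool drive_tool, never from a script. Its argument "steps" is a list of rows, each an object with "translation": the shift along the tool's x, y, z normalised to -1 to 1, where 1 is 100 mm, a list of three; "dr": the turn, a rotation vector about the tool's x, y, z normalised to -1 to 1, where 1 is pi/2 rad, a list of three; "grip": the gripper command: -1 is shut, 1 is fully open, values between are in proportion. A call has exactly 10 rows; each row shifts and turns the commanded pose from where the row before left it, along the tool's axes as they then stand; what a row does not reach is not made up. A row lasts 1/8 s, in which the tool goes at most 62.5 mm and 10.7 degrees, less where a joint would pass 70% of its speed; a pose out of reach is approached as far as the arm can. A call with a number of a shift or a turn outside -1 to 1 is refused whole. A call with a gripper value outside its range is refused whole. The fingers move at their own pace and stop on an object; the grip force is fixed at half the most. Time passes only in rows, so rows that do not move let the fingers close, or fill a call up. It gives the time, the measured TCP pose, the force, the opening and the grip force at its end, in the units of the state.
- read_state(): the state, without advancing time (a new reading comes with each control period).
- capture(name): name is "side" or "top"; returns a dict with "img" (480x640x3 uint8, red, green, blue), "fx", "fy", "cx", "cy" (pixels), "extrinsics" (4x4, takes a point from world to camera coordinates). Camera axes: x right, y up, looking along -z (the intrinsics and any distortion apply to the point x, -y, -z); pixel columns grow to the right and rows downward; lengths in m; the calibration is good to about 2 mm. A picture is of the moment at which its call begins. There is no depth.
- job_done(): hands the job in; it is judged then, once.
Trained networks look in the newest picture that a camera, given by its name, has taken for a name from the list of things; names that differ only in an ending like _2 or _b are one class to them, and where a whole thing is asked for, a point or a joint stands for the part that bears it (a point fixed in the world has none). Each returns a list of dicts, best first, with "score" (0 to 1); they miss things now and then, are a little off and sometimes report something else, mostly with a low value. They report only what shows in the picture. A call takes as long as a camera call. They do not tell look-alikes from the thing itself.
- find_in(camera, query): "location" ([x, y, z] in m, in world coordinates, good to about 4 mm: the middle of the surface that is visible of it).
The state is a dict: "t": time; "joint_positions": joint angles; "joint_vel": joint speeds; "effort": joint torques, N m; "position": TCP position; "tcp_rot": TCP orientation; "ft_force": force on the tool from outside, world axes, zero at the start; "wrist_torque": the same for the moment, N m; "opening": finger opening in m; "finger_force": force on a finger pad.
Only numpy, scipy, OpenCV 4.12 (cv2) and the standard library are available. Lean on these libraries where they do the work, as an engineer would, in place of code of your own. Each camera call takes 0.05 s, during which the arm holds its last target. There are 200 camera calls.

TASK

Get the inspection light onto the mill's gears: pick up the yellow torch, switch it on by pushing its red tail button against the flat side of the bench vise until it clicks in and stays in, without ramming it, then set it down gently in the mill's green lamp bracket with its lens towards the gears and let go. Leave the other things on the bench where they are.

Things in the scene. Friction and masses are not known exactly. Their poses are not given: they have to be found in the camera images.
- torch_mid (a point): Loose torch, about 0.3 kg, on its axis at mid-barrel. x axis runs to the head: yellow barrel 27 mm in diameter from x -49 to +49 mm (grip it here), yellow hexagonal head to +91, black hexagonal tail cap to -73 (both 36 mm across flats: it lies level, does not roll), red tail button to -81 (off) or -75 (on). Starts flat on the bench, this point 18 mm up, heading anywhere from ahead round by the left to back.
- torch_lens (a point): Middle of the torch's lens end, on its axis, 91 mm from torch_mid. Dark grey when the torch is off, glowing warm white when it is on. Axes as torch_mid.
- torch_button (a point): Centre of the outer face of the red tail button, on the torch's axis: 21 mm in diameter, stands 8 mm out of the tail cap when off and 2 mm when on. Axes as torch_mid; it is pushed in along +x.
- torch_switch (a joint): How far the tail button is pushed in: 0 m = out (off, as at the start), 0.006 m = fully in (on). It resists with up to about 9 N; past half travel (0.003 m) it snaps home by itself and stays in.
- vise: Blue bench vise bolted to the bench: body 110 x 100 mm in plan, jaws on top up to 140 mm high, round foot 164 mm in diameter and 18 mm high, screw and handle bar towards its -x. Origin on the bench under the middle of the jaws' width; z up, y towards the flat bare-metal side.
- vise_cheek (a point): Centre of the vise's flat bare-metal side to push against: an upright face 110 mm long and 87 mm high (18 to 105 mm above the bench), its middle 65 mm above the bench. Its y axis points straight out of the face; x runs along it, z up. The foot sticks out 32 mm below it.
- mill: Roller mill bolted to the bench (dark bed, green side plates, two steel gears, pine hopper, blue motor) with its lamp bracket: two green V forks on posts. Origin on the bench below the middle of the bracket; y points to the gears, z up. All but the bracket and its 8 mm thick foot strip lies at y above 120 mm; the gears' front is at y 132 mm, the hopper's top 279 mm up.
- lamp_bracket (a point): Where torch_mid lies when the torch rests in the bracket: 95 mm above the bench, half-way between two V forks at y -30 and +30 mm (8 mm thick, 90 degree V open upwards, 50 mm wide at the mouth, tops about 6 mm above this point, bottom of the V 19 mm below it). y axis: along the laid torch, to the gears (lens end goes to +y); z up. Fingers have 52 mm along y between the forks.
- grease_tin: Red tin with steel lid, 84 mm in diameter, 67 mm high; origin at the centre of its underside. To be left alone.
- spare_gear: Dark steel gear lying flat, 85 mm in diameter, 22 mm thick; origin at the centre of its underside. To be left alone.
- bearing_carton: Cardboard carton 80 x 80 x 50 mm; origin at the centre of its underside. To be left alone.
- spanner: Steel spanner 200 mm long, 8 mm thick, lying flat along its x axis; origin at the centre of its underside. To be left alone.
There are look-alikes about, which are no part of the job. Of the things like the part that bears torch_mid, leave any that is blue or turquoise; of the rest the smaller one is meant.

How it is judged:
By the outcome, as a careful person would: the job done as asked, in the order asked, and still so for the second after the job is handed in, with the robot touching nothing.
It also fails if it takes over 46 s, if anything falls off the work surface, if the arm or the gripper's body presses on something with over 40 N, if the wrist force passes 120 N, or if a joint passes its speed limit or range.

## Working session

There is one attempt and no reset: what is moved stays moved. The work goes in short steps, Python scripts to look and compute and a tool call to move; the robot and the scene stay as the last step left them, time stands still between calls to the robot, and variables do not carry over. Pictures are saved under pics/ and viewed, at most 10 in all, crops included, and the job is handed in when it is done.

Besides the shell and the picture viewer there is one more tool, called after "Emit:" by a JSON object that holds its "api" and its "payload", one argument or row to a line. drive_tool: Moves the arm, as the interface text tells. Its arguments: {"type":"object","properties":{"steps":{"type":"array"}},"required":["steps"]}

```bash
ls; mkdir -p pics; cat > h.py <<'E'
import numpy as np,cv2
from station import *
from scipy.spatial.transform import Rotation as R
def ray(c,u,v):
    E=np.array(c["extrinsics"]);d=np.array([(u-c["cx"])/c["fx"],-(v-c["cy"])/c["fy"],-1])
    Rm=E[:3,:3];return -Rm.T@E[:3,3],Rm.T@d
def onz(c,u,v,z):
    o,d=ray(c,u,v);return o+d*(z-o[2])/d[2]
def proj(c,p):
    E=np.array(c["extrinsics"]);q=E[:3,:3]@np.array(p)+E[:3,3]
    return np.array([c["cx"]+c["fx"]*q[0]/-q[2],c["cy"]+c["fy"]*q[1]/q[2]])
def tri(c1,p1,c2,p2):
    o1,d1=ray(c1,*p1);o2,d2=ray(c2,*p2)
    s=np.linalg.lstsq(np.c_[d1,-d2],o2-o1,rcond=None)[0]
    a,b=o1+s[0]*d1,o2+s[1]*d2
    return (a+b)/2,np.linalg.norm(a-b)
E
python3 - <<'E'
from h import *
np.set_printoptions(precision=3,suppress=True)
for n in("top","side"):
    c=capture(n);cv2.imwrite(f"pics/{n}1.png",c["img"][:,:,::-1])
    print(n,[k for k in c],c["fx"],c["cx"],c["cy"],np.array(c["extrinsics"]))
    for q in("torch_mid","torch_lens","torch_button","vise","vise_cheek","mill","lamp_bracket"):
        print(q,[(np.round(r["location"],3).tolist(),round(r["score"],2)) for r in find_in(n,q)])
s=read_state();print(s)
E
```

```text
pics
top ['img', 'fx', 'fy', 'cx', 'cy', 'extrinsics'] 496.19948495688203 320.5691147112409 240.0368615851878 [[ 0.027 -0.999 -0.022 -0.032]
 [ 0.987  0.024  0.157 -0.511]
 [-0.156 -0.026  0.987 -1.105]
 [ 0.     0.     0.     1.   ]]
torch_mid [([0.544, -0.022, 0.03], 0.95), ([0.349, 0.008, 0.038], 0.88), ([0.181, 0.321, 0.038], 0.88), ([0.287, -0.222, 0.028], 0.82)]
torch_lens [([0.539, -0.029, 0.03], 0.93), ([0.29, -0.22, 0.03], 0.83), ([0.35, 0.01, 0.04], 0.75), ([0.178, 0.319, 0.041], 0.72)]
torch_button [([0.349, 0.125, 0.036], 0.59)]
vise [([0.541, -0.327, 0.109], 0.78)]
vise_cheek [([0.546, -0.327, 0.109], 0.74)]
mill []
lamp_bracket [([0.558, 0.422, 0.153], 0.64)]
side ['img', 'fx', 'fy', 'cx', 'cy', 'extrinsics'] 545.1823747243055 311.8738383601951 246.85892944705466 [[-0.725 -0.689 -0.019  0.325]
 [ 0.386 -0.428  0.817 -0.291]
 [-0.571  0.585  0.576 -0.938]
 [ 0.     0.     0.     1.   ]]
torch_mid [([0.28, -0.216, 0.032], 0.95), ([0.203, 0.286, 0.04], 0.83), ([0.543, -0.017, 0.028], 0.78), ([0.795, -0.018, 0.046], 0.7), ([0.338, 0.033, 0.036], 0.58)]
torch_lens [([0.341, 0.031, 0.037], 0.83), ([0.205, 0.284, 0.042], 0.77), ([0.276, -0.214, 0.029], 0.71), ([0.54, -0.018, 0.032], 0.64)]
torch_button [([0.348, 0.132, 0.029], 0.55)]
vise [([0.535, -0.306, 0.096], 0.57)]
vise_cheek [([0.529, -0.304, 0.096], 0.9)]
mill [([0.454, 0.464, 0.133], 0.97)]
lamp_bracket [([0.454, 0.465, 0.13], 0.8)]
{'t': 0.8, 'joint_positions': array([ 1.263,  0.576,  0.025,  1.437, -0.015,  1.129, -0.057]), 'joint_vel': array([-0.   ,  0.001,  0.   , -0.001,  0.001, -0.001,  0.001]), 'effort': array([  0.001, -76.539,   2.249, -28.629,   0.015,   0.003,  -0.   ]), 'position': array([ 0.15 , -0.658,  0.256]), 'tcp_rot': array([ 0.   ,  0.994,  0.112, -0.   ]), 'ft_force': array([ 1.232, -0.963,  0.028]), 'wrist_torque': array([ 0.018, -0.014,  0.003]), 'finger_force': 0.0, 'opening': 0.08525988081261546}
```

View pics/top1.png

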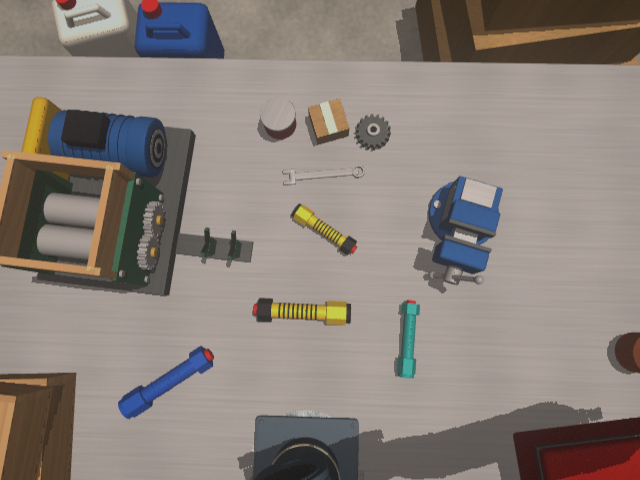

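View pics/side1.png

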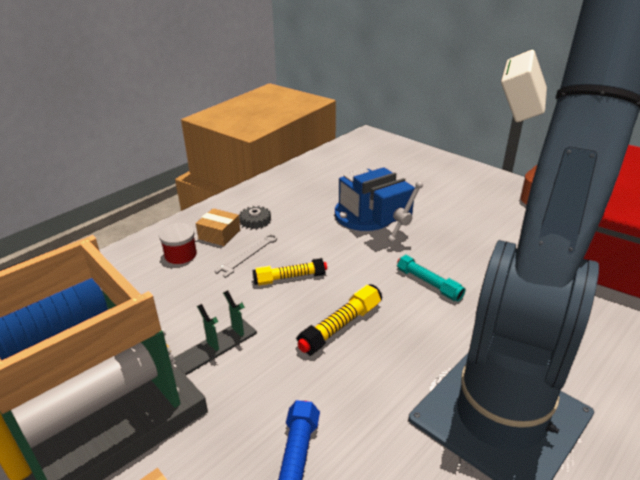

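The top view shows the small yellow torch at about (324,229), with its lens end at (297,211) and its red button at (352,250). The bigger yellow torch at (302,312) and the blue and turquoise ones are look-alikes. The vise is at (470,225) with its cheek facing left, and the forks are at (208,243) and (234,245). The side view shows the cheek at (348,197) and the forks at (208,328) and (236,312).

```bash
python3 - <<'E'
import cv2,numpy as np
t=cv2.imread("pics/top1.png");s=cv2.imread("pics/side1.png")
def cr(i,x,y,w,h,k):
    o=cv2.resize(i[y:y+h,x:x+w],None,fx=k,fy=k,interpolation=cv2.INTER_CUBIC)
    for u in range(0,w,10): cv2.line(o,(u*k,0),(u*k,8 if (x+u)%50 else 20),(255,0,255),1)
    for v in range(0,h,10): cv2.line(o,(0,v*k),(8 if (y+v)%50 else 20,v*k),(255,0,255),1)
    return o
A=cr(t,280,190,100,75,4); B=cr(t,420,165,100,75,4)
C=cr(t,180,210,100,75,4); D=cr(s,320,155,100,75,4)
cv2.imwrite("pics/m1.png",np.vstack([np.hstack([A,B]),np.hstack([C,D])]))
cv2.imwrite("pics/m2.png",np.hstack([cr(s,180,280,100,100,4),cr(s,240,240,100,100,4)]))
E
```

```text
(no output)
```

View pics/m1.png

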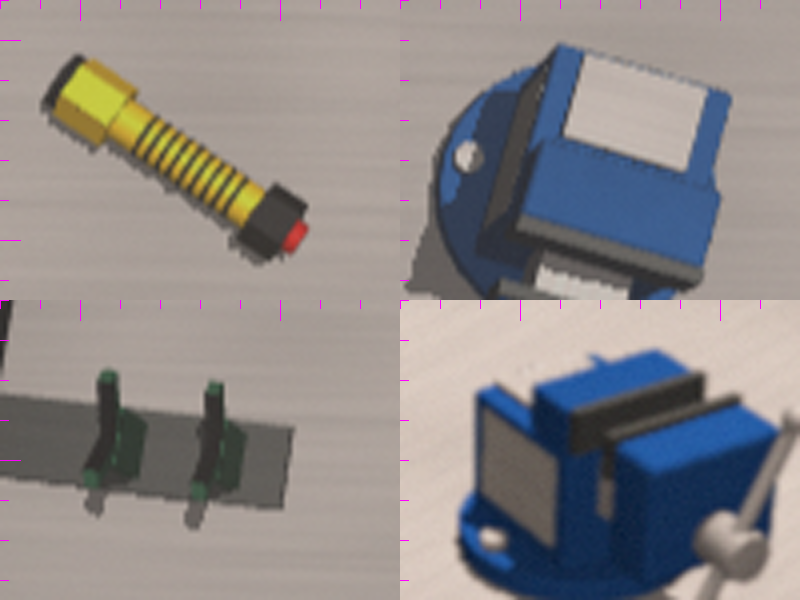

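View pics/m2.png

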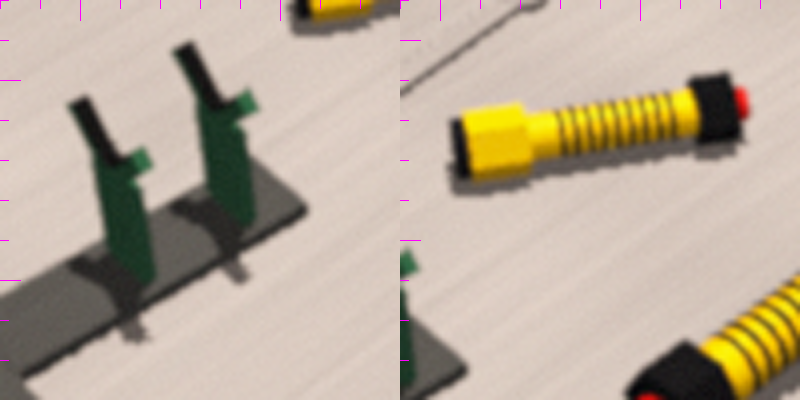

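```bash
python3 - <<'E'
from h import *
np.set_printoptions(precision=4,suppress=True)
T=capture("top");S=capture("side")
P={"lens":((295,211.2),(254.5,276.7)),"but":((354,249),(325.7,266)),
"gfar":((207,228.7),(200,305.5)),"gnear":((203.2,255),(215,319.5)),
"ofar":((233.5,231.2),(226.2,291.7)),"onear":((229.5,258),(240.8,305.5)),
"vcorner":((459.2,176.2),(339,177.5))}
for k,(a,b) in P.items():
    p,e=tri(T,a,S,b);print(k,p,round(e,4))
g=lambda x,y:(420+(x-400)/4,165+y/4)
print("vback z105",onz(T,*g(557,45),.105),onz(T,*g(733,95),.105),"z.14?",onz(T,*g(545,140),.14),onz(T,*g(515,225),.14),onz(T,*g(720,200),.14))
print("foot left",onz(T,*g(436,185),.018))
# strip end corners
print("strip foot strip end", onz(T,180+293/4,210+128/4,.008),onz(T,180+283/4,210+208/4,.008))
# side patch corners intersected with plane later
for n,q in(("TL",(340.5,181.2)),("TR",(359.2,195.5)),("BL",(340,202.5)),("BR",(359,216.7))):
    o,d=ray(S,*q); print(n,o,d/np.linalg.norm(d))
E
```

```text
lens [0.5827 0.0447 0.0212] 0.002
but [ 0.4957 -0.0973  0.0161] 0.0002
gfar [0.522  0.2321 0.0931] 0.0007
gnear [0.4644 0.2377 0.096 ] 0.0039
ofar [0.5173 0.1722 0.0933] 0.002
onear [0.4594 0.1795 0.0954] 0.0041
vcorner [ 0.6522 -0.3228  0.1027] 0.0018
vback z105 [ 0.6507 -0.3229  0.105 ] [ 0.6243 -0.4183  0.105 ] z.14? [ 0.5881 -0.3067  0.14  ] [ 0.5418 -0.2903  0.14  ] [ 0.5577 -0.3977  0.14  ]
foot left [ 0.5897 -0.2728  0.018 ]
strip foot strip end [0.5078 0.1419 0.008 ] [0.4598 0.1455 0.008 ]
TL [-0.1884  0.6479  0.784 ] [ 0.5746 -0.6669 -0.4745]
TR [-0.1884  0.6479  0.784 ] [ 0.5401 -0.6795 -0.4966]
BL [-0.1884  0.6479  0.784 ] [ 0.5625 -0.6522 -0.5081]
BR [-0.1884  0.6479  0.784 ] [ 0.527  -0.6646 -0.5297]
```

Emit:
{"api": "drive_tool", "payload": {
  "steps": [
    {"translation": [0,0,0],"dr": [0,0,-0.1013],"grip": 1},
    {"translation": [0,0,0],"dr": [0,0,-0.1013],"grip": 1},
    {"translation": [0,0,0],"dr": [0,0,-0.1013],"grip": 1},
    {"translation": [0,0,0],"dr": [0,0,-0.1013],"grip": 1},
    {"translation": [0,0,0],"dr": [0,0,-0.1013],"grip": 1},
    {"translation": [0.45,0,0],"dr": [0,0,0],"grip": 1},
    {"translation": [0.5,0,0],"dr": [0,0,0],"grip": 1},
    {"translation": [0.5,0,0],"dr": [0,0,0],"grip": 1},
    {"translation": [0.5,0,0],"dr": [0,0,0],"grip": 1},
    {"translation": [0.5,0,0],"dr": [0,0,0],"grip": 1}
  ]
}}

```text
t: 2.15
position: [0.2789, -0.4481, 0.2565]
tcp_rot: [0.0, 0.873, 0.488, 0.0]
ft_force: [0.5, 0.6, 1.1]
opening: 0.0855
finger_force: 0.0
```

Emit:
{"api": "drive_tool", "payload": {
  "steps": [
    {"translation": [0.5,0,0],"dr": [0,0,0],"grip": 1},
    {"translation": [0.5,0,0],"dr": [0,0,0],"grip": 1},
    {"translation": [0.5,0,0],"dr": [0,0,0],"grip": 1},
    {"translation": [0.5,0,0],"dr": [0,0,0],"grip": 1},
    {"translation": [0.5,0,0],"dr": [0,0,0],"grip": 1},
    {"translation": [0.5,0,0],"dr": [0,0,0],"grip": 1},
    {"translation": [0.5,0,0],"dr": [0,0,0],"grip": 1},
    {"translation": [0.5,0,0],"dr": [0,0,0],"grip": 1},
    {"translation": [0.5,0,0.3],"dr": [0,0,0],"grip": 1},
    {"translation": [0.4,0.0,0.4],"dr": [0,0,0],"grip": 1}
  ]
}}

```text
t: 3.4
position: [0.5367, -0.0302, 0.1865]
tcp_rot: [0.001, 0.873, 0.488, 0.002]
ft_force: [1.2, -0.3, -1.0]
opening: 0.0854
finger_force: 0.0
```

```bash
cat >> h.py <<'E'
def st():
    s=read_state();r=R.from_quat(np.roll(s["tcp_rot"],-1)).as_matrix()
    yaw=np.degrees(np.arctan2(r[1,0],r[0,0]))
    print("t",round(s["t"],2),"p",np.round(s["position"],4),"yaw",round(yaw,2),"z",np.round(r[:,2],3),"F",np.round(s["ft_force"],1),"op",round(s["opening"],4),"ff",round(s["finger_force"],1),"q",np.round(s["joint_positions"],2))
    return s,r
def go(p,yaw=None):
    s,r=st()
    if yaw is not None:
        cur=np.arctan2(r[1,0],r[0,0]);d=np.radians(yaw)-cur
        print("dr z total (norm)",-d/(np.pi/2))
        c,sn=np.cos(np.radians(yaw)),np.sin(np.radians(yaw)); r2=np.array([[c,sn,0],[sn,-c,0],[0,0,-1]])
        print("after turn, transl (norm)",np.round(r2.T@(np.array(p)-s["position"])*10,3))
    print("now, transl (norm)",np.round(r.T@(np.array(p)-s["position"])*10,3))
E
python3 - <<'E'
from h import *
np.set_printoptions(precision=4,suppress=True)
print(tips_ahead() if callable(tips_ahead) else tips_ahead)
go([.5366,-.0303,.030],58.5)
c=capture("side");cv2.imwrite("pics/s2.png",cv2.resize(c["img"][180:330,220:420,::-1],None,fx=4,fy=4))
T=capture("top")
for n in("side","top"):print([(np.round(r["location"],3).tolist(),round(r["score"],2)) for r in find_in(n,"torch_mid")])
E
```

```text
0.025
t 3.4 p [ 0.5367 -0.0302  0.1865] yaw 58.44 z [ 0.003  0.    -1.   ] F [ 1.2 -0.3 -1. ] op 0.0854 ff 0.0 q [ 0.22  0.46 -0.37  1.89  0.22  0.83 -0.81]
dr z total (norm) -0.0006707951016556282
after turn, transl (norm) [-0.001 -0.     1.565]
now, transl (norm) [-0.004 -0.004  1.565]
[([0.279, -0.21, 0.029], 0.92), ([0.542, -0.014, 0.028], 0.88), ([0.208, 0.286, 0.04], 0.87), ([0.343, 0.031, 0.035], 0.59)]
[([0.178, 0.322, 0.04], 0.81), ([0.351, 0.068, 0.037], 0.75), ([0.336, -0.228, 0.031], 0.66)]
```

Emit:
{"api": "drive_tool", "payload": {
  "steps": [
    {"translation": [0,0,0.2],"dr": [0,0,0],"grip": 1},
    {"translation": [0,0,0.25],"dr": [0,0,0],"grip": 1},
    {"translation": [0,0,0.25],"dr": [0,0,0],"grip": 1},
    {"translation": [0,0,0.25],"dr": [0,0,0],"grip": 1},
    {"translation": [0,0,0.25],"dr": [0,0,0],"grip": 1},
    {"translation": [0,0,0.2],"dr": [0,0,0],"grip": 1},
    {"translation": [0,0,0.1],"dr": [0,0,0],"grip": 1},
    {"translation": [0,0,0.06],"dr": [0,0,0],"grip": 1},
    {"translation": [0,0,0],"dr": [0,0,0],"grip": 0.5},
    {"translation": [0,0,0],"dr": [0,0,0],"grip": 0}
  ]
}}

```text
t: 4.85
position: [0.5352, -0.0322, 0.0309]
tcp_rot: [0.0, 0.873, 0.488, 0.0]
ft_force: [-0.0, 0.5, -0.3]
opening: 0.0516
finger_force: 0.0
```

Emit:
{"api": "drive_tool", "payload": {
  "steps": [
    {"translation": [0,0,0],"dr": [0,0,0],"grip": -0.2},
    {"translation": [0,0,0],"dr": [0,0,0],"grip": -0.4},
    {"translation": [0,0,0],"dr": [0,0,0],"grip": -0.7},
    {"translation": [0,0,0],"dr": [0,0,0],"grip": -1},
    {"translation": [0,0,0],"dr": [0,0,0],"grip": -1},
    {"translation": [0,0,0],"dr": [0,0,0],"grip": -1},
    {"translation": [0,0,0],"dr": [0,0,0],"grip": -1},
    {"translation": [0,0,-0.05],"dr": [0,0,0],"grip": -1},
    {"translation": [0,0,-0.25],"dr": [0,0,0],"grip": -1},
    {"translation": [0,0,-0.4],"dr": [0,0,0],"grip": -1}
  ]
}}

```text
t: 6.1
position: [0.5336, -0.032, 0.1001]
tcp_rot: [-0.001, 0.873, 0.488, -0.002]
ft_force: [0.9, -0.4, -2.7]
opening: 0.0247
finger_force: 59.1
```

```bash
python3 - <<'E'
from h import *
# target: button face 8 mm off cheek -> torch_mid 89 mm out along normal (74.5 deg), TCP 12 mm above
a=np.radians(74.5);n=np.array([np.cos(a),np.sin(a),0])
go(np.array([.5985,-.308,.077])+n*.131,74.5)
go(np.array([.5985,-.308,.077])+n*.089,74.5)
c=capture("side");T=capture("top")
cv2.imwrite("pics/s3.png",np.vstack([cv2.resize(x["img"][y:y+75,u:u+200,::-1],None,fx=4,fy=4) for x,y,u in((c,215,220),(T,170,240))]))
E
```

```text
t 6.1 p [ 0.5336 -0.032   0.1001] yaw 58.44 z [-0.004  0.    -1.   ] F [ 0.9 -0.4 -2.7] op 0.0247 ff 59.1 q [ 0.19  0.58 -0.32  1.98  0.3   0.63 -0.88]
dr z total (norm) -0.17845805822515387
after turn, transl (norm) [-1.176  1.363  0.231]
now, transl (norm) [-0.753  1.636  0.227]
t 6.1 p [ 0.5336 -0.032   0.1001] yaw 58.44 z [-0.004  0.    -1.   ] F [ 0.9 -0.4 -2.7] op 0.0247 ff 59.1 q [ 0.19  0.58 -0.32  1.98  0.3   0.63 -0.88]
dr z total (norm) -0.17845805822515387
after turn, transl (norm) [-1.596  1.363  0.231]
now, transl (norm) [-1.156  1.752  0.227]
```

View pics/s3.png

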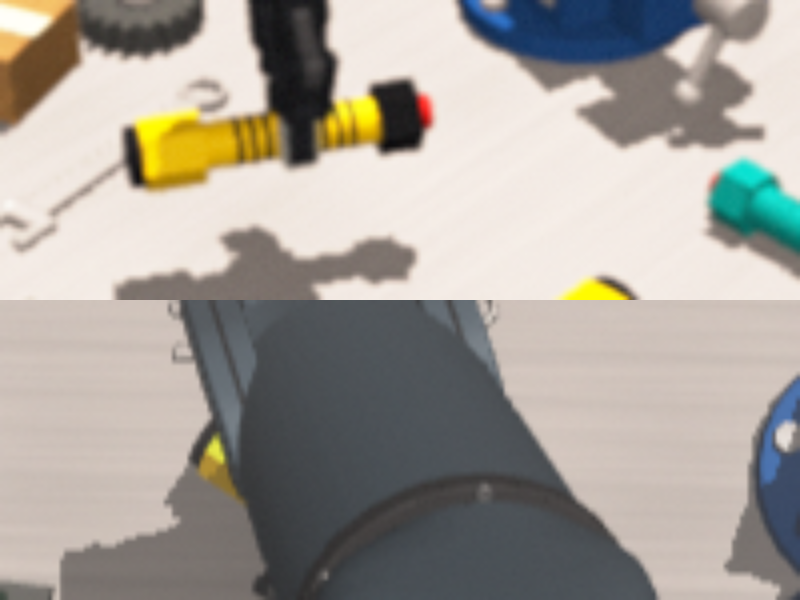

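The torch is held at mid-barrel. In the side view, the lens end is at about (252,254) and the button at (327,242). Next I'll check its pitch.

```bash
cat >> h.py <<'E'
def axis(px,c,s,r):
    # intersect pixel ray with vertical plane through tool x axis -> (along, z rel TCP)
    o,d=ray(c,*px);n=r[:,1];t=n@(s["position"]-o)/(n@d);p=o+t*d
    return np.round([(p-s["position"])@r[:,0],p[2]-s["position"][2]],4)
E
python3 - <<'E'
from h import *
c=capture("side");s,r=st()
print(axis((252.5,253.8),c,s,r),axis((327.7,242.5),c,s,r))
E
```

```text
t 6.25 p [ 0.5357 -0.0321  0.1019] yaw 58.4 z [ 0.003  0.    -1.   ] F [ 0.1  0.1 -3.8] op 0.025 ff 59.3 q [ 0.19  0.58 -0.32  1.97  0.3   0.63 -0.88]
[ 0.0902 -0.0167] [-0.0815 -0.0202]
```

Emit:
{"api": "drive_tool", "payload": {
  "steps": [
    {"translation": [0,0,0],"dr": [0,0,-0.0892],"grip": -1},
    {"translation": [0,0,0],"dr": [0,0,-0.0892],"grip": -1},
    {"translation": [-0.2,0.335,0.06],"dr": [0,0,0],"grip": -1},
    {"translation": [-0.25,0.335,0.06],"dr": [0,0,0],"grip": -1},
    {"translation": [-0.25,0.335,0.06],"dr": [0,0,0],"grip": -1},
    {"translation": [-0.25,0.335,0.06],"dr": [0,0,0],"grip": -1},
    {"translation": [-0.25,0,0],"dr": [0,0,0],"grip": -1},
    {"translation": [-0.2,0,0],"dr": [0,0,0],"grip": -1},
    {"translation": [-0.15,0,0],"dr": [0,0,0],"grip": -1},
    {"translation": [0,0,0],"dr": [0,0,0],"grip": -1}
  ]
}}

```text
t: 7.5
position: [0.6217, -0.2185, 0.0761]
tcp_rot: [-0.0, 0.797, 0.604, -0.0]
ft_force: [-0.0, -0.1, -3.0]
opening: 0.0252
finger_force: 59.3
```

```bash
python3 - <<'E'
from h import *
a=np.radians(74.5);n=np.array([np.cos(a),np.sin(a),0])
go(np.array([.5985,-.308,.077])+n*.081,74.5)
c=capture("side");T=capture("top")
cv2.imwrite("pics/s4.png",np.vstack([cv2.resize(x["img"][y:y+75,u:u+200,::-1],None,fx=4,fy=4) for x,y,u in((c,175,240),(T,170,330))]))
E
```

```text
t 7.5 p [ 0.6217 -0.2185  0.0761] yaw 74.37 z [-0.001 -0.    -1.   ] F [-0.  -0.1 -3. ] op 0.0252 ff 59.3 q [ 0.51  0.76 -0.41  1.66  0.39  0.81 -0.35]
dr z total (norm) -0.001437638950937553
after turn, transl (norm) [-0.114  0.016 -0.009]
now, transl (norm) [-0.114  0.016 -0.009]
```

View pics/s4.png

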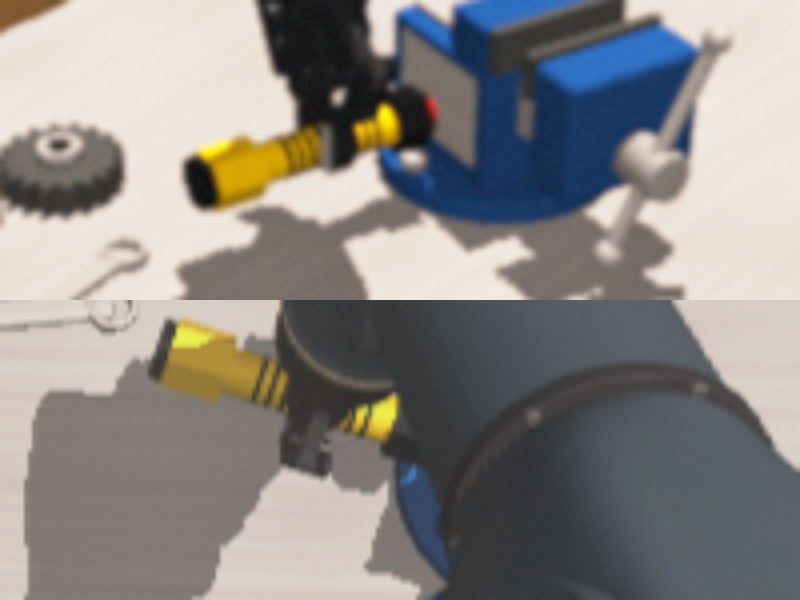

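The torch stands square to the cheek. In the side crop, the red button at (430,108) is in front of the bare metal, with a gap of about 11 mm left. I'll close it slowly.

Emit:
{"api": "drive_tool", "payload": {
  "steps": [
    {"translation": [-0.01,0,0],"dr": [0,0,0],"grip": -1},
    {"translation": [-0.01,0,0],"dr": [0,0,0],"grip": -1},
    {"translation": [-0.01,0,0],"dr": [0,0,0],"grip": -1},
    {"translation": [-0.01,0,0],"dr": [0,0,0],"grip": -1},
    {"translation": [-0.01,0,0],"dr": [0,0,0],"grip": -1},
    {"translation": [-0.01,0,0],"dr": [0,0,0],"grip": -1},
    {"translation": [-0.01,0,0],"dr": [0,0,0],"grip": -1},
    {"translation": [-0.005,0,0],"dr": [0,0,0],"grip": -1},
    {"translation": [0,0,0],"dr": [0,0,0],"grip": -1},
    {"translation": [0,0,0],"dr": [0,0,0],"grip": -1}
  ]
}}

```text
t: 8.85
position: [0.6204, -0.2245, 0.0763]
tcp_rot: [-0.0, 0.796, 0.605, 0.0]
ft_force: [-0.0, -0.1, -2.2]
opening: 0.0252
finger_force: 59.3
```

Emit:
{"api": "drive_tool", "payload": {
  "steps": [
    {"translation": [-0.005,0,0],"dr": [0,0,0],"grip": -1},
    {"translation": [-0.005,0,0],"dr": [0,0,0],"grip": -1},
    {"translation": [-0.005,0,0],"dr": [0,0,0],"grip": -1},
    {"translation": [-0.005,0,0],"dr": [0,0,0],"grip": -1},
    {"translation": [-0.005,0,0],"dr": [0,0,0],"grip": -1},
    {"translation": [-0.005,0,0],"dr": [0,0,0],"grip": -1},
    {"translation": [0,0,0],"dr": [0,0,0],"grip": -1},
    {"translation": [0,0,0],"dr": [0,0,0],"grip": -1},
    {"translation": [0,0,0],"dr": [0,0,0],"grip": -1},
    {"translation": [0,0,0],"dr": [0,0,0],"grip": -1}
  ]
}}

```text
t: 10.1
position: [0.6197, -0.2274, 0.0763]
tcp_rot: [0.0, 0.796, 0.605, 0.0]
ft_force: [0.5, 0.7, -2.1]
opening: 0.0247
finger_force: 59.3
```

Emit:
{"api": "drive_tool", "payload": {
  "steps": [
    {"translation": [-0.005,0,0],"dr": [0,0,0],"grip": -1},
    {"translation": [-0.005,0,0],"dr": [0,0,0],"grip": -1},
    {"translation": [-0.005,0,0],"dr": [0,0,0],"grip": -1},
    {"translation": [-0.005,0,0],"dr": [0,0,0],"grip": -1},
    {"translation": [-0.005,0,0],"dr": [0,0,0],"grip": -1},
    {"translation": [-0.005,0,0],"dr": [0,0,0],"grip": -1},
    {"translation": [0,0,0],"dr": [0,0,0],"grip": -1},
    {"translation": [0,0,0],"dr": [0,0,0],"grip": -1},
    {"translation": [0,0,0],"dr": [0,0,0],"grip": -1},
    {"translation": [0,0,0],"dr": [0,0,0],"grip": -1}
  ]
}}

```text
t: 11.35
position: [0.6188, -0.2303, 0.0763]
tcp_rot: [-0.0, 0.796, 0.605, 0.0]
ft_force: [0.2, -0.6, -1.1]
opening: 0.0248
finger_force: 59.3
```

Emit:
{"api": "drive_tool", "payload": {
  "steps": [
    {"translation": [-0.005,0,0],"dr": [0,0,0],"grip": -1},
    {"translation": [-0.005,0,0],"dr": [0,0,0],"grip": -1},
    {"translation": [-0.005,0,0],"dr": [0,0,0],"grip": -1},
    {"translation": [-0.005,0,0],"dr": [0,0,0],"grip": -1},
    {"translation": [-0.005,0,0],"dr": [0,0,0],"grip": -1},
    {"translation": [-0.005,0,0],"dr": [0,0,0],"grip": -1},
    {"translation": [0,0,0],"dr": [0,0,0],"grip": -1},
    {"translation": [0,0,0],"dr": [0,0,0],"grip": -1},
    {"translation": [0,0,0],"dr": [0,0,0],"grip": -1},
    {"translation": [0,0,0],"dr": [0,0,0],"grip": -1}
  ]
}}

```text
t: 12.6
position: [0.6186, -0.2309, 0.0764]
tcp_rot: [-0.001, 0.796, 0.606, 0.001]
ft_force: [1.3, 7.6, -2.7]
opening: 0.0249
finger_force: 59.4
```

Emit:
{"api": "drive_tool", "payload": {
  "steps": [
    {"translation": [-0.005,0,0],"dr": [0,0,0],"grip": -1},
    {"translation": [-0.005,0,0],"dr": [0,0,0],"grip": -1},
    {"translation": [-0.005,0,0],"dr": [0,0,0],"grip": -1},
    {"translation": [-0.005,0,0],"dr": [0,0,0],"grip": -1},
    {"translation": [-0.005,0,0],"dr": [0,0,0],"grip": -1},
    {"translation": [-0.005,0,0],"dr": [0,0,0],"grip": -1},
    {"translation": [0,0,0],"dr": [0,0,0],"grip": -1},
    {"translation": [0,0,0],"dr": [0,0,0],"grip": -1},
    {"translation": [0,0,0],"dr": [0,0,0],"grip": -1},
    {"translation": [0,0,0],"dr": [0,0,0],"grip": -1}
  ]
}}

```text
t: 13.85
position: [0.6172, -0.2361, 0.0763]
tcp_rot: [0.0, 0.796, 0.605, 0.0]
ft_force: [-0.5, 0.5, -2.4]
opening: 0.0249
finger_force: 59.4
```

```bash
python3 - <<'E'
from h import *
st();c=capture("side");im=c["img"]
# lens region brightness
print(im[210:232,284:300].reshape(-1,3).max(0), im[217:227:3,286:296:3].tolist())
E
```

```text
t 13.85 p [ 0.6172 -0.2361  0.0763] yaw 74.47 z [ 0. -0. -1.] F [-0.5  0.5 -2.4] op 0.0249 ff 59.4 q [ 0.53  0.76 -0.41  1.65  0.39  0.81 -0.32]
[255 255 255] [[[239, 229, 221], [237, 227, 218], [249, 250, 254], [255, 255, 255]], [[238, 229, 219], [237, 229, 219], [231, 227, 229], [255, 255, 255]], [[237, 228, 218], [236, 226, 217], [235, 224, 213], [253, 254, 255]], [[237, 227, 218], [238, 229, 220], [237, 228, 220], [236, 226, 217]]]
```

Emit:
{"api": "drive_tool", "payload": {
  "steps": [
    {"translation": [0.1,0,0],"dr": [0,0,0],"grip": -1},
    {"translation": [0.2,0,0],"dr": [0,0,0],"grip": -1},
    {"translation": [0.25,0,0],"dr": [0,0,0],"grip": -1},
    {"translation": [0.25,0,-0.2],"dr": [0,0,0],"grip": -1},
    {"translation": [0,0,-0.3],"dr": [0,0,0],"grip": -1},
    {"translation": [0,0,-0.3],"dr": [0,0,0],"grip": -1},
    {"translation": [0,0,-0.2],"dr": [0,0,0],"grip": -1},
    {"translation": [0,0,0],"dr": [0,0,-0.0585],"grip": -1},
    {"translation": [0,0,0],"dr": [0,0,-0.0585],"grip": -1},
    {"translation": [0,0,0],"dr": [0,0,0],"grip": -1}
  ]
}}

```text
t: 15.15
position: [0.6392, -0.1576, 0.1777]
tcp_rot: [0.0, 0.737, 0.676, 0.001]
ft_force: [0.2, 0.3, -2.9]
opening: 0.025
finger_force: 59.5
```

```bash
python3 - <<'E'
from h import *
go([.4908,.2054,.160],85)
E
```

```text
t 15.15 p [ 0.6392 -0.1576  0.1777] yaw 85.03 z [ 0.001  0.    -1.   ] F [ 0.2  0.3 -2.9] op 0.025 ff 59.5 q [ 0.46  0.65 -0.5   1.57  0.35  1.   -0.23]
dr z total (norm) 0.0003530613752237598
after turn, transl (norm) [ 3.487 -1.795  0.177]
now, transl (norm) [ 3.487 -1.793  0.176]
```

Emit:
{"api": "drive_tool", "payload": {
  "steps": [
    {"translation": [0.35,-0.2,0],"dr": [0,0,0],"grip": -1},
    {"translation": [0.4,-0.2,0],"dr": [0,0,0],"grip": -1},
    {"translation": [0.45,-0.2,0],"dr": [0,0,0],"grip": -1},
    {"translation": [0.45,-0.2,0],"dr": [0,0,0],"grip": -1},
    {"translation": [0.45,-0.2,0],"dr": [0,0,0],"grip": -1},
    {"translation": [0.45,-0.2,0],"dr": [0,0,0],"grip": -1},
    {"translation": [0.45,-0.2,0.05],"dr": [0,0,0],"grip": -1},
    {"translation": [0.3,-0.2,0.05],"dr": [0,0,0],"grip": -1},
    {"translation": [0.19,-0.19,0.07],"dr": [0,0,0],"grip": -1},
    {"translation": [0,0,0],"dr": [0,0,0],"grip": -1}
  ]
}}

```text
t: 16.4
position: [0.489, 0.2072, 0.1598]
tcp_rot: [-0.0, 0.736, 0.677, 0.0]
ft_force: [-0.3, -0.4, -2.1]
opening: 0.0251
finger_force: 59.4
```

```bash
python3 - <<'E'
from h import *
go([.4908,.2054,.107],85)
c=capture("side");T=capture("top")
cv2.imwrite("pics/s5.png",np.hstack([cv2.resize(x["img"][y:y+150,u:u+100,::-1],None,fx=4,fy=4,interpolation=cv2.INTER_CUBIC) for x,y,u in((c,230,170),(T,170,180))]))
E
```

```text
t 16.4 p [0.489  0.2072 0.1598] yaw 85.15 z [-0.     0.001 -1.   ] F [-0.3 -0.4 -2.1] op 0.0251 ff 59.4 q [-0.14  0.51 -0.51  1.93  0.34  0.79 -0.93]
dr z total (norm) 0.001669164915412293
after turn, transl (norm) [-0.016  0.019  0.528]
now, transl (norm) [-0.017  0.02   0.528]
```

View pics/s5.png

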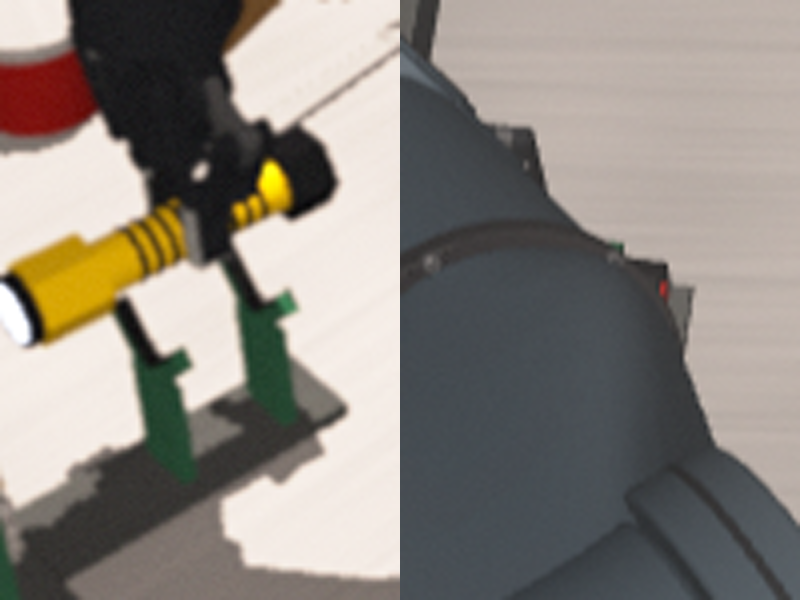

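The lens glows warm white and points to the gears. The near finger, at crop (205,230), is above the middle of the gap between the forks. I'll lower the torch carefully.

Emit:
{"api": "drive_tool", "payload": {
  "steps": [
    {"translation": [-0.01,0.02,0.1],"dr": [0,0,0],"grip": -1},
    {"translation": [0,0,0.1],"dr": [0,0,0],"grip": -1},
    {"translation": [0,0,0.1],"dr": [0,0,0],"grip": -1},
    {"translation": [0,0,0.04],"dr": [0,0,0],"grip": -1},
    {"translation": [0,0,0.03],"dr": [0,0,0],"grip": -1},
    {"translation": [0,0,0.03],"dr": [0,0,0],"grip": -1},
    {"translation": [0,0,0.03],"dr": [0,0,0],"grip": -1},
    {"translation": [0,0,0.02],"dr": [0,0,0],"grip": -1},
    {"translation": [0,0,0],"dr": [0,0,0],"grip": -1},
    {"translation": [0,0,0],"dr": [0,0,0],"grip": -1}
  ]
}}

```text
t: 17.75
position: [0.4928, 0.2031, 0.1144]
tcp_rot: [0.0, 0.737, 0.676, 0.0]
ft_force: [0.2, 0.5, -2.5]
opening: 0.025
finger_force: 59.4
```

Emit:
{"api": "drive_tool", "payload": {
  "steps": [
    {"translation": [0,0,0.01],"dr": [0,0,0],"grip": -1},
    {"translation": [0,0,0.01],"dr": [0,0,0],"grip": -1},
    {"translation": [0,0,0.01],"dr": [0,0,0],"grip": -1},
    {"translation": [0,0,0],"dr": [0,0,0],"grip": -1},
    {"translation": [0,0,0],"dr": [0,0,0],"grip": -1},
    {"translation": [0,0,0],"dr": [0,0,0],"grip": -1},
    {"translation": [0,0,0],"dr": [0,0,0],"grip": -1},
    {"translation": [0,0,0],"dr": [0,0,0],"grip": -1},
    {"translation": [0,0,0],"dr": [0,0,0],"grip": -1},
    {"translation": [0,0,0],"dr": [0,0,0],"grip": -1}
  ]
}}

```text
t: 19.0
position: [0.4927, 0.2031, 0.1113]
tcp_rot: [0.0, 0.737, 0.676, 0.0]
ft_force: [-0.6, 0.3, -2.1]
opening: 0.0253
finger_force: 59.4
```

Emit:
{"api": "drive_tool", "payload": {
  "steps": [
    {"translation": [0,0,0.005],"dr": [0,0,0],"grip": -1},
    {"translation": [0,0,0.005],"dr": [0,0,0],"grip": -1},
    {"translation": [0,0,0.005],"dr": [0,0,0],"grip": -1},
    {"translation": [0,0,0.005],"dr": [0,0,0],"grip": -1},
    {"translation": [0,0,0.005],"dr": [0,0,0],"grip": -1},
    {"translation": [0,0,0],"dr": [0,0,0],"grip": -1},
    {"translation": [0,0,0],"dr": [0,0,0],"grip": -1},
    {"translation": [0,0,0],"dr": [0,0,0],"grip": -1},
    {"translation": [0,0,0],"dr": [0,0,0],"grip": -1},
    {"translation": [0,0,0],"dr": [0,0,0],"grip": -1}
  ]
}}

```text
t: 20.25
position: [0.4927, 0.2031, 0.1088]
tcp_rot: [-0.0, 0.737, 0.676, -0.0]
ft_force: [-1.4, -0.1, -2.3]
opening: 0.0252
finger_force: 59.4
```

Emit:
{"api": "drive_tool", "payload": {
  "steps": [
    {"translation": [0,0,0.005],"dr": [0,0,0],"grip": -1},
    {"translation": [0,0,0.005],"dr": [0,0,0],"grip": -1},
    {"translation": [0,0,0.005],"dr": [0,0,0],"grip": -1},
    {"translation": [0,0,0.005],"dr": [0,0,0],"grip": -1},
    {"translation": [0,0,0.005],"dr": [0,0,0],"grip": -1},
    {"translation": [0,0,0],"dr": [0,0,0],"grip": -1},
    {"translation": [0,0,0],"dr": [0,0,0],"grip": -1},
    {"translation": [0,0,0],"dr": [0,0,0],"grip": -1},
    {"translation": [0,0,0],"dr": [0,0,0],"grip": -1},
    {"translation": [0,0,0],"dr": [0,0,0],"grip": -1}
  ]
}}

```text
t: 21.5
position: [0.4929, 0.203, 0.1081]
tcp_rot: [0.001, 0.737, 0.676, 0.001]
ft_force: [-7.0, -4.2, 23.8]
opening: 0.0249
finger_force: 62.0
```

```bash
python3 - <<'E'
from h import *
st()
c=capture("side")
cv2.imwrite("pics/s6.png",cv2.resize(c["img"][240:360,170:290,::-1],None,fx=5,fy=5,interpolation=cv2.INTER_CUBIC))
E
```

```text
t 21.5 p [0.4929 0.203  0.1081] yaw 85.01 z [ 0.002 -0.    -1.   ] F [-7.  -4.2 23.8] op 0.0249 ff 62.0 q [-0.17  0.58 -0.47  1.97  0.41  0.68 -0.98]
```

View pics/s6.png

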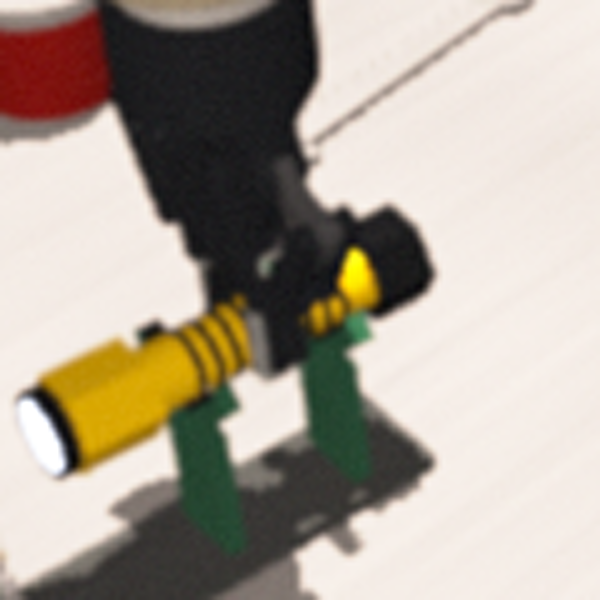

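The torch is seated in both forks with the lens lit and facing the gears. I'll back off the press a little, open the gripper and retreat.

Emit:
{"api": "drive_tool", "payload": {
  "steps": [
    {"translation": [0,0,-0.006],"dr": [0,0,0],"grip": -1},
    {"translation": [0,0,-0.006],"dr": [0,0,0],"grip": -1},
    {"translation": [0,0,0],"dr": [0,0,0],"grip": -0.5},
    {"translation": [0,0,0],"dr": [0,0,0],"grip": -0.35},
    {"translation": [0,0,0],"dr": [0,0,0],"grip": -0.2},
    {"translation": [0,0,0],"dr": [0,0,0],"grip": 0},
    {"translation": [0,0,0],"dr": [0,0,0],"grip": 0.2},
    {"translation": [0,0,0],"dr": [0,0,0],"grip": 0.5},
    {"translation": [0,0,0],"dr": [0,0,0],"grip": 0.5},
    {"translation": [0,0,0],"dr": [0,0,0],"grip": 0.5}
  ]
}}

```text
t: 22.8
position: [0.4927, 0.2031, 0.1075]
tcp_rot: [-0.0, 0.737, 0.676, -0.0]
ft_force: [0.4, 0.4, 0.0]
opening: 0.0639
finger_force: 0.0
```

Emit:
{"api": "drive_tool", "payload": {
  "steps": [
    {"translation": [0,0,-0.05],"dr": [0,0,0],"grip": 0.5},
    {"translation": [0,0,-0.1],"dr": [0,0,0],"grip": 0.5},
    {"translation": [0,0,-0.2],"dr": [0,0,0],"grip": 0.5},
    {"translation": [0,0,-0.3],"dr": [0,0,0],"grip": 0.5},
    {"translation": [0,0,-0.3],"dr": [0,0,0],"grip": 0.5},
    {"translation": [-0.3,0,-0.2],"dr": [0,0,0],"grip": 0.5},
    {"translation": [-0.4,0,0],"dr": [0,0,0],"grip": 0.5},
    {"translation": [-0.4,0,0],"dr": [0,0,0],"grip": 0.5},
    {"translation": [-0.3,0,0],"dr": [0,0,0],"grip": 0.5},
    {"translation": [0,0,0],"dr": [0,0,0],"grip": 0.5}
  ]
}}

```text
t: 24.05
position: [0.4803, 0.0611, 0.2231]
tcp_rot: [0.001, 0.739, 0.674, -0.0]
ft_force: [-0.1, 0.3, -0.4]
opening: 0.0638
finger_force: 0.0
```

```bash
python3 - <<'E'
from h import *
st()
c=capture("side");T=capture("top")
cv2.imwrite("pics/s7.png",np.hstack([cv2.resize(x["img"][y:y+150,u:u+100,::-1],None,fx=4,fy=4,interpolation=cv2.INTER_CUBIC) for x,y,u in((c,230,170),(T,170,180))]))
E
```

```text
t 24.05 p [0.4803 0.0611 0.2231] yaw 84.76 z [ 0.    -0.001 -1.   ] F [-0.1  0.3 -0.4] op 0.0638 ff 0.0 q [ 0.18  0.37 -0.55  1.96  0.25  0.88 -0.59]
```

View pics/s7.png

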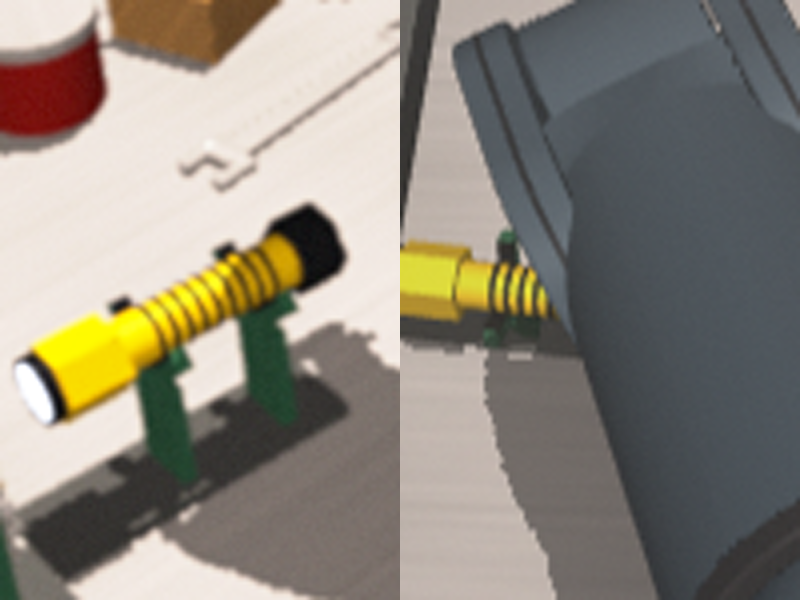

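The torch lies in both V forks, lit lens at crop (35,390) towards the gears, and the gripper is clear.

```bash
python3 -c "from station import *; print(job_done())"
```

```text
the job is handed in; nothing more can be done
None
```

The small yellow torch is switched on and lies in the mill's green bracket with its lens towards the gears; the gripper has let go, and I handed the job in at about 24 s.

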